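# Find which lid screws onto which topping jar and close both

## Robot

A 6-joint arm with a two-finger parallel gripper is mounted at the origin on the work surface. World frame = base frame: x ahead of the robot, y to its left, z up, the work surface at z = 0. Lengths are in mm, angles in rad, forces in N, time in s.
With the tool pointing down it reaches from about 275 to 750 mm from the base axis. Payload 10.2 kg.
Tool frame: the origin (TCP) lies between the finger pads; the fingertips stand 22 mm ahead of it and the grasp point (between the pads) lies 3 mm ahead of it (ctrl.nose_length is the distance from the TCP to the fingertips, in mm); y points along the fingers, z is the direction in which the jaws open and shut, and the axes are right-handed (so a half turn about y gives the same grasp; the last joint's range is limited). The gripper opens to 85 mm and grips with 20 to 120 N. Pads are 22 mm wide; open, the fingers measure 114 mm over their backs; the gripper's body (76 mm by 85 mm) begins 54 mm behind the grasp point. The pads swing forward as they close: fully open they stand 13 mm farther back than shut.
Start: joints at [1.1, 0.313, 1.498, -0, 1.331, -0.223], TCP at [128.78, 508.966, 229.794] pointing down, gripper open.
Joint ranges: [-2.94, 2.94], [-0.97, 2.17], [0.19, 2.56], [-1.23, 4.37], [0.02, 3.11], [-2.88, 2.88]. Speed limits (rad/s): [2.39, 2.39, 3.01, 3.14, 3.14, 3.14].

## Interface

Orientations are given as a unit quaternion [w, x, y, z].
In Python, from rig import ctrl, eyes, models gives the robot as it stands.
- The arm moves only by the shell command python3 -m crank 'ROWS' [FORCE]. ROWS is JSON, a list of rows, each an object with "dp": the shift along the tool's x, y, z in mm, a list of three; "roll": the turn about the tool's y in rad; "gripper": the closure in counts, from 0 (fully open) to 255 (shut). A call has 1 to 10 rows; each row is the pose to reach, as a shift and turn from the pose commanded when the call began, along the tool's axes at that moment; what a row does not reach only later rows make up. A row lasts 1/12 s, in which the tool goes at most 41.7 mm and 7.16 degrees, less where a joint would pass 70% of its speed; a pose out of reach is approached as far as the arm can. A call with a gripper value outside its range is refused whole. The fingers move at their own pace and stop on an object; FORCE is the grip in N (left out, the last holds). Time passes only in rows, so rows that repeat a pose let the fingers close. It gives the time, the measured TCP pose, the force and the opening at its end, in the units of the state.
- ctrl.sense(): the state, without advancing time (a new reading comes with each control period).
- eyes.capture(name): name is "side" or "top"; returns a dict with "color" (480x640x3 uint8, red, green, blue), "fx", "fy", "cx", "cy" (pixels), "R" (3x3) and "t" (3): a world point X has camera coordinates R X + t. Camera axes: x right, y down, z forward; pixel columns grow to the right and rows downward; lengths in mm; the calibration is good to about 2 mm. A picture is of the moment at which its call begins. There is no depth.
- ctrl.finish_job(): hands the job in, once; it reports no verdict.
Trained networks look in a picture, given as the dict that the camera call returned (one of the last four; its "shot" number tells which), for a name from the list of things; names that differ only in an ending like _2 or _b are one class to them, and where a whole thing is asked for, a point or a joint stands for the part that bears it (a point fixed in the world has none). Each returns a list of dicts, best first, with "confidence" (0 to 1); they miss things now and then, are a little off and sometimes report something else, mostly with a low value. They report only what shows in the picture. A call takes as long as a camera call.
- models.spot_in(picture, label): "extent" ([centre column, centre row, width, height] in pixels, round what is visible of it).
- models.spot_point(picture, label): "centre" ([column, row] in pixels: a listed point, or the origin of a listed thing).
The state is a dict: "time_s": time; "joints": joint angles; "dq": joint speeds; "tau": joint torques, N m; "eef_pos": TCP position; "ee_rot": TCP orientation; "force": force on the tool from outside, world axes, zero at the start; "wrist_torque": the same for the moment, N m; "grip_width": opening from 0.0 (shut) to 1.0 (fully open).
Only numpy, scipy, OpenCV 4.12 (cv2) and the standard library are available. Lean on these libraries where they do the work, as an engineer would, in place of code of your own. Each camera call takes 0.05 s, during which the arm holds its last target. There are 200 camera calls.

## Task

Closing up the food truck: two of the three topping jars in the steel rack stand open, and their two red lids lie about on the counter. The lids look alike but have different threads, so try them on the jars until each one bites, and screw both down (clockwise) fully home, each on the jar it fits. Leave the jar that is already closed, the shaker, the sauce bottle and the pepper mill standing where they are.

Things in the scene. Friction and masses are not known exactly. Their poses are not given: they have to be found in the camera images.
- rack: Stainless jar rack fixed on the counter, 88 mm deep (x), 290 mm long (y): three square pockets in a row, 96 mm apart along y, walls 49 mm high, pocket floor 4 mm above the counter. Origin: centre of its underside; its front (-x) looks towards the robot. The jars are loose in it (1.5 mm of play), but the square pockets keep them from turning.
- mouth_left (a point): Centre of the rim of the jar in the left-hand (+y) pocket, 134 mm above the counter; axes as the rack's. Each jar: cream plastic, square body 80 x 80 mm with its shoulder 98 mm above the counter, then a round neck 43 mm across (55 mm over the thread), tapered at the rim. A lid passes over the neck with about 2.5 mm of play all round.
- mouth_mid (a point): The same for the middle pocket. On every jar a black start mark on the front (rack -x side) of the shoulder shows where the lid's white pointer must stand when the lid is set on. From there a lid that fits turns clockwise seen from above, sinks 30 mm per full turn, seats on the rim after about 65 degrees and is tight by about 80 degrees.
- mouth_right (a point): The same for the right-hand (-y) pocket. Heights of a lid's lower edge above the counter: fully home 110 mm; a lid that fits, set on at the start mark, first rests on the thread at 115 mm; a lid on the wrong jar stays at 117 mm or more, will not sink when turned and catches on the thread. Turn it back a little before lifting it off.
- lid_1: Red plastic screw lid, top up, one of two that look alike: 66 mm across its ribbed skirt, 28 mm tall, 24 mm deep inside, about 50 g. Origin on its axis at the skirt's lower edge, z up, x axis along the white pointer bar on its top. Its thread lugs are hidden inside the skirt's lower edge. It fits one of the two open jars only, and which one has to be found by trying.
- lid_2: Red plastic screw lid, top up, the other of the two: 66 mm across its ribbed skirt, 28 mm tall, 24 mm deep inside, about 50 g. Origin on its axis at the skirt's lower edge, z up, x axis along the white pointer bar on its top. Its thread lugs are hidden inside the skirt's lower edge. It fits the jar that the first lid does not.
- closed_jar: the third jar, which already has its red lid on (lid and jar are one): the same sizes, top 134 mm above its foot. Origin: centre of its underside. It stands in one of the three pockets (the mouth nearest it is not open). Leave it.
- shaker: bystander: aluminium seasoning shaker, 69 mm across, 110 mm tall. Origin: centre of its underside.
- sauce_bottle: bystander: yellow squeeze bottle, 60 mm across, 170 mm tall. Origin: centre of its underside.
- pepper_mill: bystander: dark wooden pepper mill, 56 mm across, 150 mm tall. Origin: centre of its underside.

How it is judged (in metres and radians):
On the way:
1. one of the lids is screwed fully home on the jar it fits ((((horizontal distance between lid_1 and mouth_left below 0.005 m and z of lid_1 in the frame of rack between 0.106 and 0.1115 m and angle between lid_1's own z axis and vertical below 0.05 rad) or (horizontal distance between lid_1 and mouth_mid below 0.005 m and z of lid_1 in the frame of rack between 0.106 and 0.1115 m and angle between lid_1's own z axis and vertical below 0.05 rad) or (horizontal distance between lid_1 and mouth_right below 0.005 m and z of lid_1 in the frame of rack between 0.106 and 0.1115 m and angle between lid_1's own z axis and vertical below 0.05 rad)) or ((horizontal distance between lid_2 and mouth_left below 0.005 m and z of lid_2 in the frame of rack between 0.106 and 0.1115 m and angle between lid_2's own z axis and vertical below 0.05 rad) or (horizontal distance between lid_2 and mouth_mid below 0.005 m and z of lid_2 in the frame of rack between 0.106 and 0.1115 m and angle between lid_2's own z axis and vertical below 0.05 rad) or (horizontal distance between lid_2 and mouth_right below 0.005 m and z of lid_2 in the frame of rack between 0.106 and 0.1115 m and angle between lid_2's own z axis and vertical below 0.05 rad)))), for 0.2 s.
At the end, for the whole second after the job is handed in: both lids fully home, each on the jar it fits: lower edge within 1.5 mm of the seated height (110 mm above the counter), level within 0.05 rad, within 5 mm of a jar mouth's centre, released and at rest; closed jar, shaker, sauce bottle and pepper mill still upright in their places (((horizontal distance between lid_1 and mouth_left below 0.005 m and z of lid_1 in the frame of rack between 0.106 and 0.1115 m and angle between lid_1's own z axis and vertical below 0.05 rad) or (horizontal distance between lid_1 and mouth_mid below 0.005 m and z of lid_1 in the frame of rack between 0.106 and 0.1115 m and angle between lid_1's own z axis and vertical below 0.05 rad) or (horizontal distance between lid_1 and mouth_right below 0.005 m and z of lid_1 in the frame of rack between 0.106 and 0.1115 m and angle between lid_1's own z axis and vertical below 0.05 rad)) and ((horizontal distance between lid_2 and mouth_left below 0.005 m and z of lid_2 in the frame of rack between 0.106 and 0.1115 m and angle between lid_2's own z axis and vertical below 0.05 rad) or (horizontal distance between lid_2 and mouth_mid below 0.005 m and z of lid_2 in the frame of rack between 0.106 and 0.1115 m and angle between lid_2's own z axis and vertical below 0.05 rad) or (horizontal distance between lid_2 and mouth_right below 0.005 m and z of lid_2 in the frame of rack between 0.106 and 0.1115 m and angle between lid_2's own z axis and vertical below 0.05 rad)) and linear speed of each of lid_1, lid_2 below 0.02 m/s and angular speed of each of lid_1, lid_2 below 0.2 rad/s and angle between each of closed_jar, shaker, sauce_bottle, pepper_mill's own z axis and vertical below 0.15 rad); the robot touches nothing.
It fails at once if the closed jar is knocked over or pushed more than 25 mm from its place (distance of closed_jar from where it was at the start of the episode above 0.025 m or angle between closed_jar's own z axis and vertical above 0.4 rad).
It fails at once if the shaker is knocked over or pushed more than 25 mm from its place (distance of shaker from where it was at the start of the episode above 0.025 m or angle between shaker's own z axis and vertical above 0.4 rad).
It fails at once if the sauce bottle is knocked over or pushed more than 25 mm from its place (distance of sauce_bottle from where it was at the start of the episode above 0.025 m or angle between sauce_bottle's own z axis and vertical above 0.4 rad).
It fails at once if the pepper mill is knocked over or pushed more than 25 mm from its place (distance of pepper_mill from where it was at the start of the episode above 0.025 m or angle between pepper_mill's own z axis and vertical above 0.4 rad).
It also fails if it takes over 72 s, if anything falls off the work surface, if the arm or the gripper's body presses on something with over 40 N, if the wrist force passes 120 N, or if a joint passes its speed limit or range.

## Working session

There is one attempt and no reset: what is moved stays moved. The work goes in short steps, Python scripts to look and compute and a shell command to move; the robot and the scene stay as the last step left them, time stands still between calls to the robot, and variables do not carry over. Pictures are saved under pics/ and viewed, about 8 in all and at most 12, crops included, and the job is handed in when it is done.

```bash
ls; mkdir -p pics; cat > h.py <<'E'
import numpy as np, cv2
from rig import ctrl, eyes, models
def proj(p,X):
    c=p["R"]@np.array(X,float)+p["t"]; return np.array([p["fx"]*c[0]/c[2]+p["cx"],p["fy"]*c[1]/c[2]+p["cy"]])
def back(p,uv,z):
    R=np.array(p["R"]);d=R.T@np.array([(uv[0]-p["cx"])/p["fx"],(uv[1]-p["cy"])/p["fy"],1]);o=-R.T@np.array(p["t"])
    return o+d*(z-o[2])/d[2]
def save(p,n): cv2.imwrite("pics/"+n+".png",p["color"][...,::-1])
E
python3 - <<'E'
from h import *
s=ctrl.sense();print(s)
for n in("top","side"):
    p=eyes.capture(n);p["R"]=np.array(p["R"]);p["t"]=np.array(p["t"]);save(p,n+"0")
    print(n,"cam",-p["R"].T@p["t"],p["fx"],p["R"][2])
    for l,z in(("rack",0),("mouth_left",134),("mouth_mid",134),("mouth_right",134),("lid_1",0),("closed_jar",4),("shaker",0),("sauce_bottle",0),("pepper_mill",0)):
        for r in models.spot_point(p,l)[:3]:
            print(l,np.round(r["centre"],1),round(r["confidence"],2),np.round(back(p,r["centre"],z),1))
E
```

```text
pics
{'time_s': 0.0, 'joints': array([ 1.09957517e+00,  3.13457882e-01,  1.49846294e+00,  4.11463737e-06,
        1.33095726e+00, -2.23391389e-01]), 'dq': array([ 0.00142861,  0.00263125, -0.00024544, -0.00013021,  0.00039149,
        0.00039294]), 'tau': array([ 3.35437238e-03, -4.12256849e+01, -2.59752488e+01,  4.38166376e-05,
        3.92285336e-03, -1.00756012e-05]), 'eef_pos': array([128.66931317, 508.72276693, 229.2212995 ]), 'ee_rot': array([-0.70125791,  0.70211161, -0.08755333,  0.0872413 ]), 'force': array([ 0.79935795,  0.20893531, -0.02256654]), 'wrist_torque': array([ 0.07770755, -0.00401095,  0.05029955]), 'grip_width': 0.9990606652091881}
top cam [ 300.4620469    -8.39800317 1146.7306048 ] 546.3044019500504 [ 0.20968301 -0.00734997 -0.97774179]
rack [338.4 201.7] 0.93 [627.  -44.6   0. ]
lid_1 [193.6 318.3] 0.97 [378.4 260.3   0. ]
lid_1 [316.8 286.4] 0.78 [442.3   3.8   0. ]
lid_1 [255.9 305.8] 0.27 [402.9 131.3   0. ]
closed_jar [379.  192.8] 0.74 [ 645.1 -133.3    4. ]
shaker [454.1 319.6] 0.67 [ 370.  -281.6    0. ]
sauce_bottle [383.9 302.7] 0.8 [ 406.6 -136.5    0. ]
pepper_mill [257.9 308.7] 0.82 [396.8 127.    0. ]
side cam [ 151.4435021  -649.43982317  831.72950738] 585.2884258426058 [ 0.35904448  0.63162443 -0.68712273]
rack [386.2 282.7] 0.63 [628.6 -50.2  -0. ]
rack [426.6 306.1] 0.2 [ 660.3 -135.5    0. ]
lid_1 [207.9 229.6] 0.67 [388.2 262.   -0. ]
lid_1 [283.4 303.9] 0.61 [433.8   0.7   0. ]
closed_jar [425.6 309.2] 0.85 [ 651.9 -143.     4. ]
sauce_bottle [312.8 364. ] 0.89 [ 417.1 -141.9    0. ]
pepper_mill [243.7 266.9] 0.69 [409.  124.5   0. ]
```

View pics/top0.png

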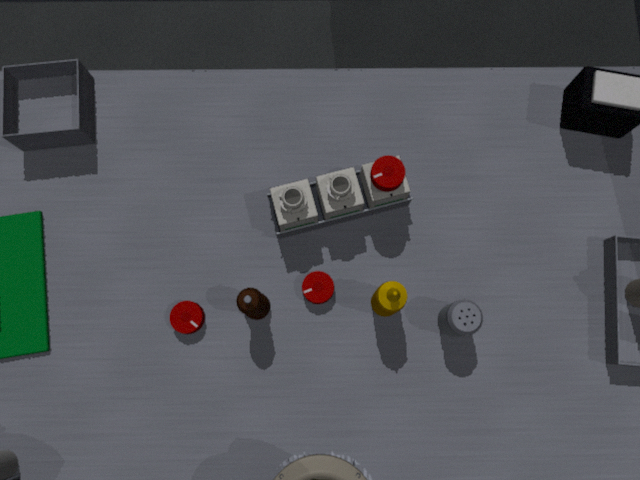

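View pics/side0.png

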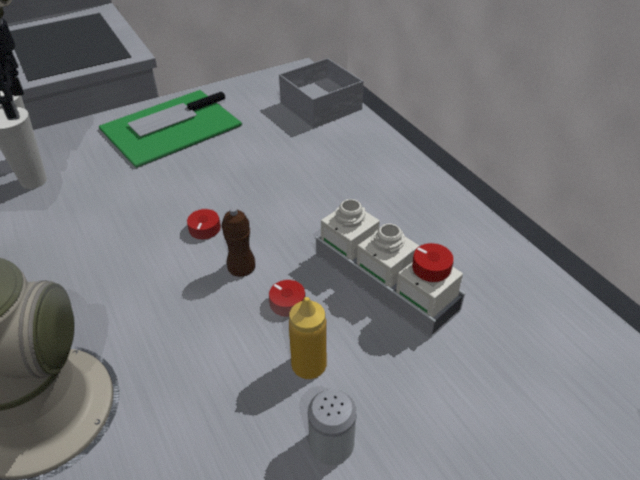

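The closed jar stands in the right pocket (388,173 in the top view). The left (293,198) and middle (340,184) jars are open. The lids are at (187,318) and (318,288), with the pepper mill between them and the bottle to the right. Next I'll refine these positions.

```bash
cat >> h.py <<'E'
from scipy.optimize import least_squares
a_=np.linspace(0,2*np.pi,72,endpoint=False)
def circ(x,y,z,r): return np.c_[x+r*np.cos(a_),y+r*np.sin(a_),np.full(72,z)]
def cap(n):
    p=eyes.capture(n);p["R"]=np.array(p["R"]);p["t"]=np.array(p["t"]);return p
def redblobs(p):
    c=p["color"].astype(int);m=((c[...,0]>90)&(c[...,1]<60)&(c[...,2]<60)).astype(np.uint8)
    m=cv2.morphologyEx(m,cv2.MORPH_CLOSE,np.ones((7,7)))
    n,l,st,ce=cv2.connectedComponentsWithStats(m)
    return [(l==i) for i in range(1,n) if st[i,4]>150]
def silh(p,x,y,z):  # centre of silhouette's bounding (hull moment centroid)
    pts=np.array([proj(p,q) for q in np.r_[circ(x,y,z,33),circ(x,y,z+28,33)]],np.float32)
    M=cv2.moments(cv2.convexHull(pts));return np.array([M["m10"],M["m01"]])/M["m00"],M["m00"]
def lidfit(p,mask,z,g):
    v,u=np.nonzero(mask);c=np.array([u.mean(),v.mean()])
    s=least_squares(lambda q:silh(p,q[0],q[1],z)[0]-c,g,diff_step=1e-3)
    R=silh(p,*s.x,z)[1]
    # pointer: light pixels within the top
    ell=np.zeros(mask.shape,np.uint8);cv2.fillPoly(ell,[np.array([proj(p,q) for q in circ(*s.x,z+28,30)]).round().astype(np.int32)],1)
    im=p["color"].astype(int);w=(ell>0)&(im[...,1]>110)
    vv,uu=np.nonzero(w);yaw=None
    if len(vv)>3:
        d=back(p,(uu.mean(),vv.mean()),z+28)[:2]-s.x;yaw=np.arctan2(d[1],d[0])
    return s.x,mask.sum()/R,yaw
E
python3 - <<'E'
from h import *
P={n:cap(n) for n in("top","side")}
for n,p in P.items():
    for m in redblobs(p):
        v,u=np.nonzero(m);b=back(p,(u.mean(),v.mean()),14)
        z=110 if b[0]>600 or b[0]>550 else 0
        print(n,z,lidfit(p,m,z,back(p,(u.mean(),v.mean()),z+14)[:2]))
def crop(p,uv,w,h,k): 
    M=np.float32([[k,0,-k*(uv[0]-w/2)],[0,k,-k*(uv[1]-h/2)]]);return cv2.warpAffine(p["color"],M,(w*k,h*k),flags=cv2.INTER_CUBIC)
a=crop(P["top"],(322,198),130,90,6)
b=crop(P["side"],(380,240),130,100,6)
cv2.imwrite("pics/ca.png",np.clip(a[...,::-1]*1.0,0,255));cv2.imwrite("pics/cb.png",b[...,::-1])
E
```

```text
top 110 (array([ 652.75096503, -138.96531817]), np.float64(0.8315315230670971), np.float64(1.9156261504599725))
top 0 (array([439.95693105,   2.10442648]), np.float64(0.9421264082990124), np.float64(1.9768254048166558))
top 0 (array([381.29793725, 273.44816841]), np.float64(0.879488637845573), np.float64(-2.217634117463926))
side 0 (array([387.45994106, 279.69468311]), np.float64(0.6394311099180017), np.float64(1.2086836088226207))
side 110 (array([ 659.68758047, -132.37837383]), np.float64(0.669222122836147), np.float64(0.9492506165329928))
side 0 (array([445.40362527,   9.36259984]), np.float64(0.6637523367543515), np.float64(1.6321893773949696))[ WARN:0@3.280] global loadsave.cpp:1063 imwrite_ Unsupported depth image for selected encoder is fallbacked to CV_8U.
```

View pics/ca.png

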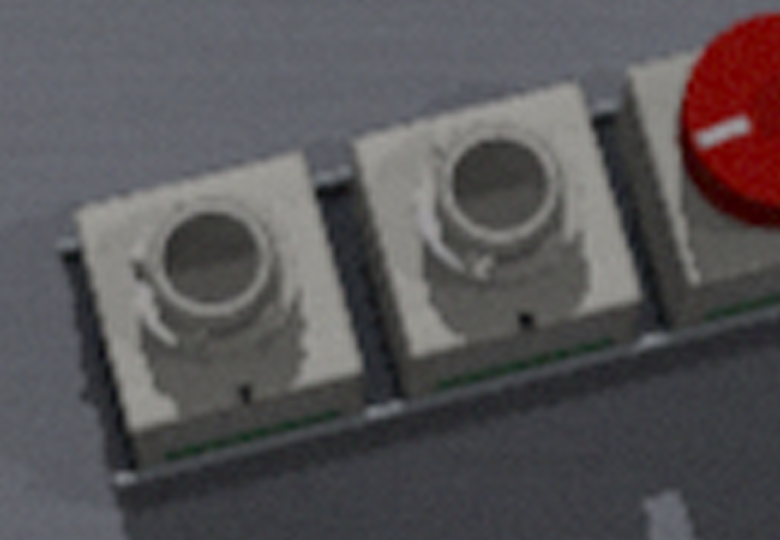

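View pics/cb.png

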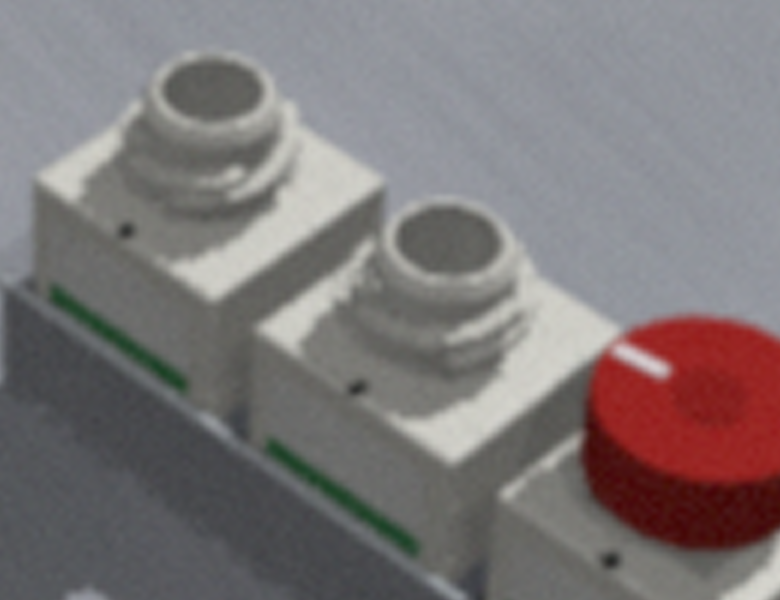

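The crops show the hole centres clearly. In the top crop they are left (214,259) and mid (499,186). In the side crop they are left (212,91) and mid (443,244). The start marks are on the front side. Next I'll triangulate these with a better red mask.

```bash
sed -i 's/m=((c\[...,0\]>90).*astype(np.uint8)/m=((c[...,0]>28)\&(c[...,0]>2.2*c[...,1])\&(c[...,0]>2.2*c[...,2])\&(c[...,1]<0.6*c[...,0]-5)\&(abs(c[...,1]-c[...,2])<0.16*c[...,0])).astype(np.uint8)/' h.py
python3 - <<'E'
from h import *
P={n:cap(n) for n in("top","side")}
for n,p in P.items():
    for m in redblobs(p):
        v,u=np.nonzero(m);b=back(p,(u.mean(),v.mean()),14)
        z=106 if b[0]>550 else 0
        r=lidfit(p,m,z,back(p,(u.mean(),v.mean()),z+14)[:2]);print(n,z,np.round(r[0],1),np.round(r[1],2),r[2],(u.mean(),v.mean()))
def tri(l):
    A=[]
    o=[];
    f=lambda X:np.concatenate([proj(P[n],X)-uv for n,uv in l])
    s=least_squares(f,[620,0,100]);return s.x.round(1),s.fun.round(2)
T={"L":{"top":(292.67,196.2),"side":(350.3,205.2)},"M":{"top":(340.2,184.0),"side":(388.8,230.7)},
 "Lmark":{"top":(298,218.5),"side":(336,228.3)},"Mmark":{"top":(344.7,206.3),"side":(374.5,254.6)}}
for k,d in T.items():
    z=98 if "m" in k else 134
    print(k,tri(list(d.items())),[back(P[n],uv,z)[:2].round(1) for n,uv in d.items()])
E
```

```text
top 106 [ 650.4 -138. ] 0.95 1.9450955676942638 (np.float64(387.2339979013641), np.float64(172.9737670514166))
top 0 [438.9   1.9] 0.98 1.9300302301080374 (np.float64(317.58708891595614), np.float64(287.0462850182704))
top 0 [380.3 271.1] 0.96 -2.2470045419951727 (np.float64(186.531843575419), np.float64(317.00335195530727))
side 0 [383.4 269.6] 0.88 -2.258532922458936 (np.float64(203.3938172043011), np.float64(223.44892473118279))
side 106 [ 654.  -135.9] 0.93 1.901529538299403 (np.float64(432.1618969746525), np.float64(262.13246116107933))
side 0 [446.5  10.7] 0.65 1.656176625015526 (np.float64(286.66203059805287), np.float64(292.95549374130735))
L (array([602.1,  47.2, 133.5]), array([ 0.22, -0.62, -0.6 ,  0.19])) [array([600.6,  47.6]), array([603. ,  46.5])]
M (array([625.8, -44.8, 132.1]), array([ 0.15, -0.39, -0.36,  0.12])) [array([624.4, -44.4]), array([625.2, -46.6])]
Lmark (array([566.6,  38.4,  98.7]), array([ 0.22, -0.68, -0.65,  0.19])) [array([565.4,  38.9]), array([568.3,  39. ])]
Mmark (array([591. , -54.5,  97.9]), array([ 0.26, -0.73, -0.65,  0.21])) [array([589.5, -53.9]), array([592.2, -54.7])]
```

```bash
cat >> h.py <<'E'
from scipy.spatial.transform import Rotation as Ro
def pose():
    s=ctrl.sense();q=s["ee_rot"];R=Ro.from_quat([q[1],q[2],q[3],q[0]]).as_matrix();return s,R
def plan(x,y,z,psi):
    """dp and roll; jaw axis (tool z) angle psi mod pi; both roll options"""
    s,R=pose();cur=np.arctan2(R[1,2],R[0,2])
    d=R.T@(np.array([x,y,z])-s["eef_pos"])
    r=(cur-psi)%np.pi   # positive roll about down axis lowers angle
    th=np.arctan2(y,x)-s["joints"][0]
    print("t",round(s["time_s"],2),"pos",s["eef_pos"].round(1),"psi",round(cur,3),"F",s["force"].round(1),"grip",round(s["grip_width"],3),"dp",d.round(1),"roll",round(r,3),round(r-np.pi,3),"dth1",round(th,2),"j6",round(s["joints"][5],2))
E
python3 - <<'E'
from h import *
s,R=pose();print(R.round(3),ctrl.nose_length)
plan(381.8,270.3,120,1.59)
E
```

```text
[[ 0.969  0.     0.245]
 [-0.245  0.     0.969]
 [ 0.    -1.     0.   ]] 22.0
t 1.2 pos [128.8 509.  229.8] psi 1.323 F [-0.4  0.4  0.9] grip 0.998 dp [ 303.8  109.8 -169.3] roll 2.875 -0.267 dth1 -0.48 j6 -0.22
```

```bash
python3 -m crank '[{"dp":[304,60,-169],"roll":-0.267,"gripper":0},{"dp":[304,60,-169],"roll":-0.267,"gripper":0},{"dp":[304,60,-169],"roll":-0.267,"gripper":0},{"dp":[304,60,-169],"roll":-0.267,"gripper":0},{"dp":[304,60,-169],"roll":-0.267,"gripper":0},{"dp":[304,60,-169],"roll":-0.267,"gripper":0},{"dp":[304,60,-169],"roll":-0.267,"gripper":0},{"dp":[304,60,-169],"roll":-0.267,"gripper":0},{"dp":[304,60,-169],"roll":-0.267,"gripper":0},{"dp":[304,60,-169],"roll":-0.267,"gripper":0}]'; python3 - <<'E'
from h import *
plan(381.8,270.3,26,1.59)
p=cap("side");save(p,"s1")
E
```

```text
time_s: 2.03
eef_pos: [384.9, 267.3, 168.9]
ee_rot: [-0.707, 0.707, 0.005, -0.005]
force: [0.1, 0.2, -0.1]
grip_width: 0.999
t 2.03 pos [384.9 267.3 168.9] psi 1.585 F [ 0.1  0.2 -0.1] grip 0.999 dp [ -3.  142.9   3.2] roll 3.137 -0.005 dth1 0.26 j6 -1.23
```

View pics/s1.png

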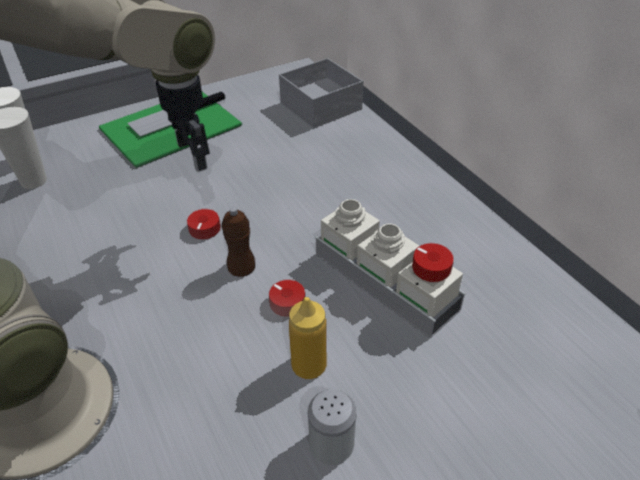

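The gripper is above lid A, with the mill clear. Descending now.

```bash
python3 -m crank '[{"dp":[-3,35,3],"roll":0,"gripper":0},{"dp":[-3,70,3],"roll":0,"gripper":0},{"dp":[-3,105,3],"roll":0,"gripper":0},{"dp":[-3,130,3],"roll":0,"gripper":0},{"dp":[-3,141,3],"roll":0,"gripper":0},{"dp":[-3,141,3],"roll":0,"gripper":0}]'; python3 - <<'E'
from h import *
plan(381.8,270.3,26,1.59)
p=cap("side");save(p,"s2")
c=p["color"][150:270,130:290];cv2.imwrite("pics/s2.png",cv2.resize(c,None,fx=4,fy=4,interpolation=2)[...,::-1])
E
```

```text
time_s: 2.58
eef_pos: [377.1, 273.7, 26.8]
ee_rot: [-0.707, 0.708, 0.006, -0.009]
force: [0.2, -0.1, -0.1]
grip_width: 1.005
t 2.58 pos [377.1 273.7  26.8] psi 1.591 F [ 0.2 -0.1 -0.1] grip 1.005 dp [ 4.7  0.8 -3.5] roll 0.001 -3.141 dth1 0.24 j6 -1.22
```

View pics/s2.png

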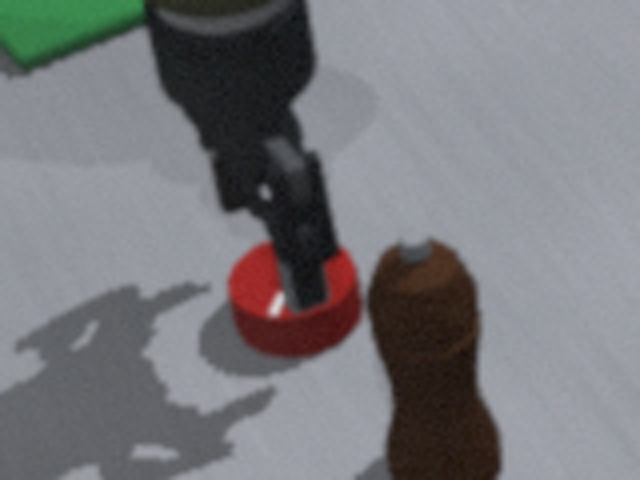

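```bash
python3 -m crank '[{"dp":[4.7,6.8,-3.5],"roll":0,"gripper":0},{"dp":[4.7,6.8,-3.5],"roll":0,"gripper":0},{"dp":[4.7,6.8,-3.5],"roll":0,"gripper":0},{"dp":[4.7,6.8,-3.5],"roll":0,"gripper":0}]'; python3 - <<'E'
from h import *
plan(381.8,270.3,20,1.59)
E
python3 -m crank '[{"dp":[0,0,0],"roll":0,"gripper":255},{"dp":[0,0,0],"roll":0,"gripper":255},{"dp":[0,0,0],"roll":0,"gripper":255},{"dp":[0,0,0],"roll":0,"gripper":255},{"dp":[0,0,0],"roll":0,"gripper":255},{"dp":[0,0,0],"roll":0,"gripper":255}]' 50; python3 - <<'E'
from h import *
plan(381.8,270.3,20,1.59)
for n in("top","side"):
    p=cap(n)
    if n=="side":
        c=p["color"][150:270,130:290];cv2.imwrite("pics/s3.png",cv2.resize(c,None,fx=4,fy=4,interpolation=2)[...,::-1])
    for m in redblobs(p):
        v,u=np.nonzero(m);print(n,u.mean(),v.mean(),m.sum())
E
```

```text
time_s: 2.97
eef_pos: [384.1, 270.2, 22.6]
ee_rot: [0.707, -0.707, -0.007, 0.006]
force: [-0.5, -0.6, -0.0]
grip_width: 0.998
t 2.97 pos [384.1 270.2  22.6] psi 1.59 F [-0.5 -0.6 -0. ] grip 0.998 dp [-2.3  2.6  0.1] roll 3.141 -0.0 dth1 0.25 j6 -1.23
time_s: 3.47
eef_pos: [388.2, 272.1, 26.6]
ee_rot: [0.709, -0.705, -0.011, 0.002]
force: [-1.4, 6.3, 32.7]
grip_width: 0.145
t 3.47 pos [388.2 272.1  26.6] psi 1.59 F [-1.4  6.3 32.7] grip 0.145 dp [-6.5  6.5 -1.7] roll 3.141 -0.0 dth1 0.25 j6 -1.23
top 387.2479079497908 173.0094142259414 956
top 317.5444579780755 287.07917174177834 821
side 203.421974522293 225.23566878980893 628
side 432.2155737704918 262.0827868852459 1220
side 286.73463687150837 292.95251396648047 716
```

View pics/s3.png

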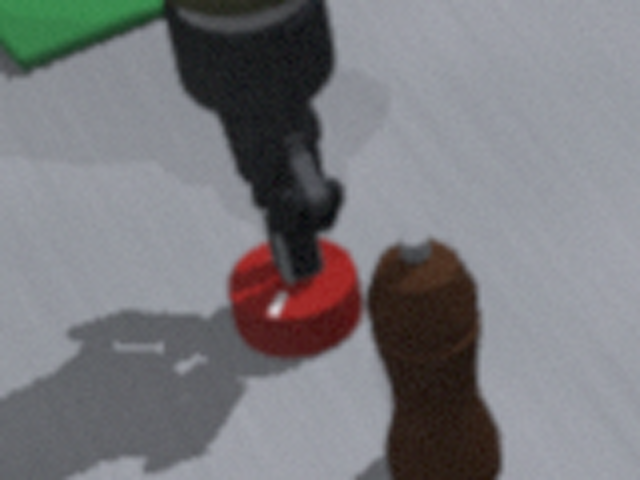

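```bash
python3 - <<'E'
from h import *
p=cap("side")
for z in (0,10,20,30,40,50): print(z,proj(p,[378,231,z]).round(1),proj(p,[388,266,z]).round(1), proj(p,[381.8,270.3,z]).round(1))
s,R=pose();print(s["eef_pos"],s["force"],s["grip_width"],s["joints"])
E
```

```text
0 [208.8 240. ] [207.1 228.5] [203.6 228.3]
10 [208.2 236.5] [206.4 225. ] [202.9 224.8]
20 [207.5 232.9] [205.8 221.4] [202.2 221.2]
30 [206.8 229.3] [205.1 217.8] [201.5 217.6]
40 [206.1 225.7] [204.4 214.2] [200.8 214. ]
50 [205.4 222. ] [203.7 210.5] [200.1 210.3]
[388.01426859 271.94557184  26.36533813] [-0.72473597  1.19940678 38.77432716] 0.0003904902244691258 [ 3.63163007e-01  4.77677319e-01  1.87565741e+00  4.07805923e-04
  7.75946124e-01 -1.22708324e+00]
```

The fingers closed on top of the lid. By the picture, the tips stand about 20 mm higher relative to the reported TCP than stated. I'll raise, open and remeasure.

```bash
python3 -m crank '[{"dp":[0,-15,0],"roll":0,"gripper":255},{"dp":[0,-40,0],"roll":0,"gripper":0},{"dp":[0,-60,0],"roll":0,"gripper":0},{"dp":[0,-60,0],"roll":0,"gripper":0},{"dp":[0,-60,0],"roll":0,"gripper":0},{"dp":[0,-60,0],"roll":0,"gripper":0},{"dp":[0,-60,0],"roll":0,"gripper":0}]' ; python3 - <<'E'
from h import *
plan(381.8,270.3,0,1.59)
for n in("top","side"):
    p=cap(n); save(p,n+"4")
    for m in redblobs(p):
        v,u=np.nonzero(m);b=back(p,(u.mean(),v.mean()),14);r=lidfit(p,m,0,b[:2]);print(n,u.mean(),v.mean(),m.sum(),r)
s,R=pose()
for k in (30,45,57):
  for d in (-22,-10,0,10): print(k,d,[proj(p,s["eef_pos"]+R@np.array([0,-d,0])+R[:,2]*sg*k).round(1) for sg in(-1,1)])
c=p["color"][130:270,130:290];cv2.imwrite("pics/s4.png",cv2.resize(c,None,fx=4,fy=4,interpolation=2)[...,::-1])
E
```

```text
time_s: 4.2
eef_pos: [383.2, 269.9, 81.1]
ee_rot: [-0.707, 0.707, 0.006, -0.007]
force: [-0.1, -0.5, -0.7]
grip_width: 0.851
t 4.2 pos [383.2 269.9  81.1] psi 1.59 F [-0.1 -0.5 -0.7] grip 0.851 dp [-1.3 81.1  0.5] roll 3.142 -0.0 dth1 0.25 j6 -1.23
top 387.2413431269675 172.9454354669465 953 (array([ 686.63022134, -151.39037561]), np.float64(1.159691133512536), np.float64(1.9337845785449477))
top 317.55691554467563 287.09914320685436 817 (array([438.77103418,   2.0081831 ]), np.float64(0.971728104218975), np.float64(1.9264390410445995))
top 193.30327868852459 323.57377049180326 244 (array([366.78946843, 256.65341775]), np.float64(0.2618347512342608), np.float64(-1.712118438526056))
side 203.49666221628837 223.62349799732976 749 (array([383.35130164, 268.93860308]), np.float64(0.8846845958728393), np.float64(-2.2759276804770616))
side 432.21967213114755 262.0811475409836 1220 (array([728.99185321, -59.54847565]), np.float64(1.227008745428117), np.float64(1.831145868479541))
side 286.7047353760446 292.9568245125348 718 (array([446.58359607,  10.7007812 ]), np.float64(0.6475473858499711), np.float64(1.6482589111171007))
30 -22 [array([205.9, 215. ]), array([194.7, 198.7])]
30 -10 [array([205. , 210.5]), array([193.8, 194.2])]
30 0 [array([204.3, 206.6]), array([193. , 190.4])]
30 10 [array([203.6, 202.7]), array([192.3, 186.5])]
45 -22 [array([208.8, 219.2]), array([192. , 194.8])]
45 -10 [array([207.9, 214.7]), array([191.1, 190.3])]
45 0 [array([207.2, 210.8]), array([190.3, 186.5])]
45 10 [array([206.5, 207. ]), array([189.5, 182.6])]
57 -22 [array([211.1, 222.7]), array([189.9, 191.7])]
57 -10 [array([210.3, 218.1]), array([188.9, 187.2])]
57 0 [array([209.6, 214.3]), array([188.2, 183.4])]
57 10 [array([208.9, 210.4]), array([187.4, 179.6])]
```

View pics/s4.png

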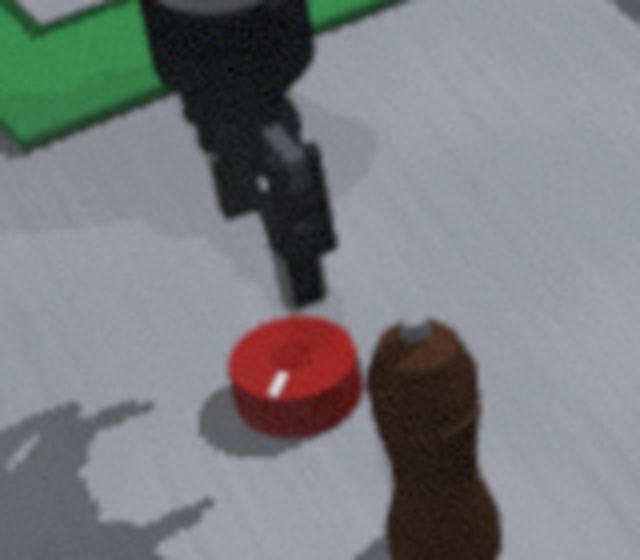

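The lid is unmoved, and the tips are about 5 mm above the reported TCP at 0.85 opening. So I'll grip with the TCP near z = 1.

```bash
python3 -m crank '[{"dp":[0,40,0.3],"roll":0,"gripper":0},{"dp":[0,65,0.3],"roll":0,"gripper":0},{"dp":[0,79,0.3],"roll":0,"gripper":0},{"dp":[0,79,0.3],"roll":0,"gripper":0},{"dp":[0,79,0.3],"roll":0,"gripper":0},{"dp":[0,79,0.3],"roll":0,"gripper":0}]'; python3 - <<'E'
from h import *
plan(381.8,270.3,1,1.59)
E
python3 -m crank '[{"dp":[0,0,0],"roll":0,"gripper":255},{"dp":[0,0,0],"roll":0,"gripper":255},{"dp":[0,0,0],"roll":0,"gripper":255},{"dp":[0,0,0],"roll":0,"gripper":255},{"dp":[0,0,0],"roll":0,"gripper":255}]' 50; python3 - <<'E'
from h import *
plan(381.8,270.3,1,1.59)
E
```

```text
time_s: 4.8
eef_pos: [384.2, 270.6, 3.8]
ee_rot: [0.707, -0.707, -0.007, 0.006]
force: [0.8, -0.5, 0.5]
grip_width: 1.001
t 4.8 pos [384.2 270.6   3.8] psi 1.59 F [ 0.8 -0.5  0.5] grip 1.001 dp [-2.4  2.8 -0.3] roll 0.0 -3.142 dth1 0.25 j6 -1.23
time_s: 5.22
eef_pos: [384.3, 270.7, 4.4]
ee_rot: [0.707, -0.707, -0.008, 0.006]
force: [-1.7, -0.7, 9.9]
grip_width: 0.756
t 5.22 pos [384.3 270.7   4.4] psi 1.59 F [-1.7 -0.7  9.9] grip 0.756 dp [-2.5  3.4 -0.3] roll 0.0 -3.141 dth1 0.25 j6 -1.23
```

```bash
python3 -m crank '[{"dp":[0,-20,0],"roll":0,"gripper":255},{"dp":[0,-55,0],"roll":0,"gripper":255},{"dp":[0,-95,0],"roll":0,"gripper":255},{"dp":[0,-135,0],"roll":0,"gripper":255},{"dp":[0,-171,0],"roll":0,"gripper":255},{"dp":[0,-171,0],"roll":0,"gripper":255},{"dp":[0,-171,0],"roll":0,"gripper":255},{"dp":[0,-171,0],"roll":0,"gripper":255}]'; python3 - <<'E'
from h import *
plan(601.8,47,175,0.945)
E
```

```text
time_s: 5.88
eef_pos: [383.3, 270.2, 173.4]
ee_rot: [-0.707, 0.707, 0.007, -0.007]
force: [-0.7, -0.4, -0.6]
grip_width: 0.753
t 5.88 pos [383.3 270.2 173.4] psi 1.59 F [-0.7 -0.4 -0.6] grip 0.753 dp [ 214.2   -1.7 -227.4] roll 0.645 -2.497 dth1 -0.29 j6 -1.23
```

```bash
python3 -m crank '[{"dp":[27,0,-28],"roll":0.1,"gripper":255},{"dp":[54,0,-57],"roll":0.2,"gripper":255},{"dp":[81,-1,-85],"roll":0.3,"gripper":255},{"dp":[108,-2,-114],"roll":0.4,"gripper":255},{"dp":[135,-2,-142],"roll":0.5,"gripper":255},{"dp":[162,-2,-171],"roll":0.6,"gripper":255},{"dp":[188,-2,-199],"roll":0.645,"gripper":255},{"dp":[205,-2,-220],"roll":0.645,"gripper":255},{"dp":[214,-2,-227],"roll":0.645,"gripper":255},{"dp":[214,-2,-227],"roll":0.645,"gripper":255}]';python3 -m crank '[{"dp":[0,0,0],"roll":0,"gripper":255},{"dp":[0,0,0],"roll":0,"gripper":255},{"dp":[0,0,0],"roll":0,"gripper":255}]'; python3 - <<'E'
from h import *
plan(601.8,47,175,0.945)
for n in("top","side"):
    p=cap(n);save(p,n+"5")
    s,R=pose();z=s["eef_pos"][2]-4.4
    for m in redblobs(p):
        v,u=np.nonzero(m);b=back(p,(u.mean(),v.mean()),z+14)
        r=lidfit(p,m,z,b[:2]);print(n,(u.mean(),v.mean()),m.sum(),r)
a=cv2.imread("pics/top5.png")[120:270,220:380];b=cv2.imread("pics/side5.png")[100:250,280:440]
cv2.imwrite("pics/c5.png",cv2.resize(np.hstack([a,b]),None,fx=2.5,fy=2.5,interpolation=2))
E
```

```text
time_s: 6.72
eef_pos: [602.7, 45.5, 173.4]
ee_rot: [-0.672, 0.673, -0.22, 0.217]
force: [-0.7, -0.5, -0.8]
grip_width: 0.753
time_s: 6.97
eef_pos: [601.3, 48.5, 175.6]
ee_rot: [-0.673, 0.673, -0.218, 0.217]
force: [0.1, 0.3, 0.0]
grip_width: 0.756
t 6.97 pos [601.3  48.5 175.6] psi 0.946 F [0.1 0.3 0. ] grip 0.756 dp [ 1.3  0.6 -0.9] roll 0.001 -3.14 dth1 0.19 j6 -1.06
top (np.float64(387.20671563483734), np.float64(172.9800629590766)) 953 (array([ 627.99503763, -129.61500275]), np.float64(0.8348741934184222), np.float64(1.9613457801601712))
top (np.float64(317.5349693251534), np.float64(287.1116564417178)) 815 (array([417.70699065,   0.45523396]), np.float64(0.6974986889230727), None)
side (np.float64(349.7078260869565), np.float64(183.45739130434782)) 575 (array([600.40180123,  47.2313193 ]), np.float64(0.5122502283295264), np.float64(-3.0045660903956475))
side (np.float64(432.19458128078816), np.float64(262.0394088669951)) 1218 (array([ 607.85901998, -183.07211952]), np.float64(0.7649453451945373), np.float64(1.2102779632589562))
side (np.float64(287.0590778097983), np.float64(292.78674351585016)) 694 (array([ 385.35810487, -127.64900933]), np.float64(0.3910485875025065), np.float64(1.3218871333512043))
```

View pics/c5.png

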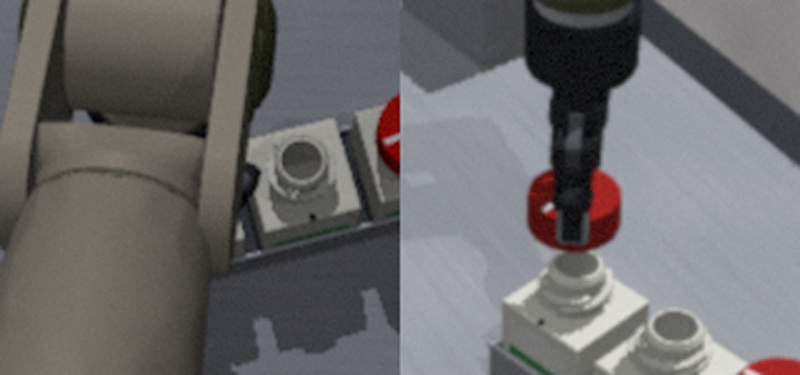

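The lid hangs over the left jar, level, with the pointer facing the start mark. The top view is blocked by the arm. I'll refine the offset with the side camera only.

```bash
cat >> h.py <<'E'
def hand(dz=4.4):
    """lid in hand: hull fit in side view"""
    p=cap("side");s,R=pose();z=s["eef_pos"][2]-dz
    g=proj(p,s["eef_pos"]-[0,0,dz-14])
    best=min(redblobs(p),key=lambda m:np.hypot(*(np.argwhere(m).mean(0)[::-1]-g)))
    pts=np.argwhere(best)[:,::-1].astype(np.float32);h=cv2.convexHull(pts);m=np.zeros(best.shape,np.uint8);cv2.fillPoly(m,[h.astype(np.int32)],1)
    bb=cv2.boundingRect(h);r=lidfit(p,m>0,z,s["eef_pos"][:2])
    e=np.array([proj(p,q) for q in np.r_[circ(*r[0],z,33),circ(*r[0],z+28,33)]])
    print("lid",r[0].round(1),"area",round(r[1],2),"yaw",r[2],"bbox",bb,"exp",e.min(0).round(1),e.max(0).round(1),"offset from tcp",(r[0]-s["eef_pos"][:2]).round(1))
E
python3 - <<'E'
from h import *
hand()
E
```

```text
lid [600.5  48.5] area 0.9 yaw -2.9733851766014934 bbox (332, 168, 36, 32) exp [330.9 165.5] [368.2 200.7] offset from tcp [-1.2  0.3]
```

```bash
python3 -m crank '[{"dp":[3,5,-0.4],"roll":0,"gripper":255},{"dp":[3,15,-0.4],"roll":0,"gripper":255},{"dp":[3,24,-0.4],"roll":0,"gripper":255},{"dp":[3,30,-0.4],"roll":0,"gripper":255},{"dp":[3,30,-0.4],"roll":0,"gripper":255},{"dp":[3,30,-0.4],"roll":0,"gripper":255},{"dp":[3,30,-0.4],"roll":0,"gripper":255}]'; python3 - <<'E'
from h import *
plan(603.5,46.4,126.4,0.945); hand()
E
```

```text
time_s: 7.7
eef_pos: [604.4, 45.5, 146.2]
ee_rot: [0.673, -0.673, 0.218, -0.218]
force: [0.1, -0.1, -0.9]
grip_width: 0.751
t 7.7 pos [604.4  45.5 146.2] psi 0.945 F [ 0.1 -0.1 -0.9] grip 0.751 dp [-1.3 19.8  0.2] roll 3.142 -0.0 dth1 0.19 j6 -1.06
lid [602.9  45.5] area 0.89 yaw -2.9276837662891637 bbox (334, 181, 35, 32) exp [332.7 179. ] [369.4 214. ] offset from tcp [-1.6  0.1]
```

```bash
python3 -m crank '[{"dp":[-0.6,4,0.4],"roll":0,"gripper":255},{"dp":[-0.6,8,0.4],"roll":0,"gripper":255},{"dp":[-0.6,12,0.4],"roll":0,"gripper":255},{"dp":[-0.6,16,0.4],"roll":0,"gripper":255},{"dp":[-0.6,20,0.4],"roll":0,"gripper":255},{"dp":[-0.6,20,0.4],"roll":0,"gripper":255},{"dp":[-0.6,20,0.4],"roll":0,"gripper":255},{"dp":[-0.6,20,0.4],"roll":0,"gripper":255}]'; python3 - <<'E'
from h import *
plan(603.5,46.4,121,0.945)
print(ctrl.sense()["wrist_torque"])
E
```

```text
time_s: 8.42
eef_pos: [604.1, 46.1, 126.1]
ee_rot: [0.673, -0.673, 0.218, -0.218]
force: [0.6, -0.4, -0.6]
grip_width: 0.756
t 8.42 pos [604.1  46.1 126.1] psi 0.945 F [ 0.6 -0.4 -0.6] grip 0.756 dp [-0.7  5.1 -0.1] roll 0.0 -3.142 dth1 0.19 j6 -1.06
[ 0.01290637 -0.0687033   0.01061288]
```

The lid is over the neck at 121.7 mm with no contact. Now feeling for the thread.

```bash
python3 -m crank '[{"dp":[0,2,0],"roll":0,"gripper":255},{"dp":[0,4,0],"roll":0,"gripper":255},{"dp":[0,5,0],"roll":0,"gripper":255},{"dp":[0,5,0],"roll":0,"gripper":255},{"dp":[0,5,0],"roll":0,"gripper":255}]';python3 -m crank '[{"dp":[0,1,0],"roll":0,"gripper":255},{"dp":[0,2,0],"roll":0,"gripper":255},{"dp":[0,2,0],"roll":0,"gripper":255},{"dp":[0,2,0],"roll":0,"gripper":255}]'
```

```text
time_s: 8.83
eef_pos: [604.0, 46.1, 120.9]
ee_rot: [-0.673, 0.673, -0.218, 0.218]
force: [-0.7, -0.5, -0.6]
grip_width: 0.753
time_s: 9.17
eef_pos: [604.3, 46.1, 119.9]
ee_rot: [0.673, -0.673, 0.217, -0.218]
force: [-1.4, 0.8, 5.3]
grip_width: 0.759
```

Contact at about 115.5 mm, which suggests the lid fits. Turning about 34° clockwise with the sink.

```bash
python3 -m crank '[{"dp":[0,0.5,0],"roll":0.1,"gripper":255},{"dp":[0,1,0],"roll":0.2,"gripper":255},{"dp":[0,1.5,0],"roll":0.3,"gripper":255},{"dp":[0,2,0],"roll":0.4,"gripper":255},{"dp":[0,2.5,0],"roll":0.5,"gripper":255},{"dp":[0,2.9,0],"roll":0.6,"gripper":255},{"dp":[0,2.9,0],"roll":0.6,"gripper":255},{"dp":[0,2.9,0],"roll":0.6,"gripper":255}]'; python3 - <<'E'
from h import *
plan(603.5,46.4,117,0.345)
s=ctrl.sense();print(s["wrist_torque"],s["tau"]);hand()
E
```

```text
time_s: 9.83
eef_pos: [604.5, 46.1, 117.0]
ee_rot: [0.579, -0.578, 0.406, -0.407]
force: [-0.7, -0.0, 5.8]
grip_width: 0.753
t 9.83 pos [604.5  46.1 117. ] psi 0.346 F [-0.7 -0.   5.8] grip 0.753 dp [-0.6  0.  -0.8] roll 0.001 -3.14 dth1 0.19 j6 -0.46
[-0.04681117  0.13884447 -0.0938648 ] [ 8.66116723e-02 -4.82111263e+01 -2.24300051e+01  2.24954006e-02
 -2.13341690e-01  1.17263817e-01]
lid [606.5  46.2] area 0.86 yaw None bbox (337, 192, 32, 33) exp [334.1 190.7] [370.1 225.2] offset from tcp [2.1 0.1]
```

It sank with constant low force, so it fits. Turning on until tight.

```bash
python3 -m crank '[{"dp":[0,0.5,0],"roll":0.1,"gripper":255},{"dp":[0,1,0],"roll":0.2,"gripper":255},{"dp":[0,1.5,0],"roll":0.3,"gripper":255},{"dp":[0,2,0],"roll":0.4,"gripper":255},{"dp":[0,2.5,0],"roll":0.5,"gripper":255},{"dp":[0,2.9,0],"roll":0.6,"gripper":255},{"dp":[0,2.9,0],"roll":0.7,"gripper":255},{"dp":[0,2.9,0],"roll":0.8,"gripper":255},{"dp":[0,2.9,0],"roll":0.8,"gripper":255},{"dp":[0,2.9,0],"roll":0.8,"gripper":255}]'; python3 - <<'E'
from h import *
plan(603.5,46.4,114.4,-0.455)
s=ctrl.sense();print(s["wrist_torque"],s["tau"]);hand()
E
```

```text
time_s: 10.72
eef_pos: [604.6, 46.0, 114.2]
ee_rot: [-0.375, 0.374, -0.599, 0.6]
force: [-0.1, -0.3, 5.6]
grip_width: 0.753
t 10.72 pos [604.6  46.  114.2] psi -0.454 F [-0.1 -0.3  5.6] grip 0.753 dp [ 0.1 -0.3 -1.1] roll 0.001 -3.14 dth1 0.19 j6 0.34
[-0.1044942   0.00041449 -0.08558774] [ 2.50930404e-01 -4.85336888e+01 -2.22458178e+01  5.42165805e-02
 -2.91520724e-02  1.08424737e-01]
lid [605.9  47.1] area 0.93 yaw 1.9772380190039736 bbox (335, 193, 35, 33) exp [333.5 191.7] [369.5 226.2] offset from tcp [1.4 1.1]
```

```bash
python3 -m crank '[{"dp":[0,0.3,0],"roll":0.1,"gripper":255},{"dp":[0,0.5,0],"roll":0.2,"gripper":255},{"dp":[0,0.5,0],"roll":0.2,"gripper":255},{"dp":[0,0.5,0],"roll":0.2,"gripper":255}]'; python3 - <<'E'
from h import *
plan(603.5,46.4,114.4,-0.655)
s=ctrl.sense();print(s["wrist_torque"],s["tau"]);hand()
E
```

```text
time_s: 11.1
eef_pos: [604.3, 45.8, 113.9]
ee_rot: [-0.313, 0.313, -0.634, 0.635]
force: [-2.9, -1.1, 8.3]
grip_width: 0.753
t 11.1 pos [604.3  45.8 113.9] psi -0.654 F [-2.9 -1.1  8.3] grip 0.753 dp [ 0.  -0.5 -1. ] roll 0.001 -3.14 dth1 0.19 j6 0.54
[-0.36334141  0.4406656  -0.13278722] [  1.01570271 -46.96319818 -22.34080732   0.4378642   -0.62437087
   0.06022946]
lid [605.2  47.3] area 0.93 yaw 1.7598068486839296 bbox (334, 193, 35, 33) exp [333.2 191.9] [369.1 226.4] offset from tcp [0.8 1.5]
```

The lid is at about 109.5 mm against a stop, with its pointer at 1.76 (the closed jar's is 1.92). Release and lift.

```bash
python3 -m crank '[{"dp":[0,-0.5,0],"roll":0,"gripper":0},{"dp":[0,-0.5,0],"roll":0,"gripper":0},{"dp":[0,-0.5,0],"roll":0,"gripper":0},{"dp":[0,-0.5,0],"roll":0,"gripper":0},{"dp":[0,-10,0],"roll":0,"gripper":0},{"dp":[0,-40,0],"roll":0,"gripper":0},{"dp":[0,-80,0],"roll":0,"gripper":0},{"dp":[0,-80,0],"roll":0,"gripper":0},{"dp":[0,-80,0],"roll":0,"gripper":0},{"dp":[0,-80,0],"roll":0,"gripper":0}]'; python3 - <<'E'
from h import *
p=cap("side");ms=redblobs(p)
for m in ms:
    v,u=np.nonzero(m);print(u.mean(),v.mean(),m.sum())
    if abs(u.mean()-352)<20:
        for z in(108,110,112,115): r=lidfit(p,m,z,[603,46]);print(z,r)
plan(440.5,2.5,120,-0.512)
E
```

```text
time_s: 11.98
eef_pos: [603.8, 46.2, 192.7]
ee_rot: [0.313, -0.313, 0.634, -0.634]
force: [-0.1, 0.2, -1.1]
grip_width: 0.997
350.90136411332634 209.0566631689402 953
108 (array([606.05245258,  48.84811313]), np.float64(0.9131131994151005), np.float64(1.7673156826942185))
110 (array([604.77254421,  46.88263726]), np.float64(0.9079750380143087), np.float64(1.768832741962133))
112 (array([603.49263651,  44.91716361]), np.float64(0.902851216780935), np.float64(1.7703634273148106))
115 (array([601.57278725,  41.96897083]), np.float64(0.8951928719662134), np.float64(1.7726859913436217))
432.22450657894734 262.0337171052632 1216
287.202852614897 291.6307448494453 631
t 12.03 pos [603.5  46.2 191.9] psi -0.655 F [-1.4 -0.4 -0.5] grip 1.001 dp [ 133.9   72.1 -102.6] roll 2.999 -0.143 dth1 0.12 j6 0.54
```

```bash
python3 -m crank '[{"dp":[134,72,-102.6],"roll":-0.143,"gripper":0},{"dp":[134,72,-102.6],"roll":-0.143,"gripper":0},{"dp":[134,72,-102.6],"roll":-0.143,"gripper":0},{"dp":[134,72,-102.6],"roll":-0.143,"gripper":0},{"dp":[134,72,-102.6],"roll":-0.143,"gripper":0},{"dp":[134,72,-102.6],"roll":-0.143,"gripper":0},{"dp":[134,72,-102.6],"roll":-0.143,"gripper":0},{"dp":[134,72,-102.6],"roll":-0.143,"gripper":0},{"dp":[134,72,-102.6],"roll":-0.143,"gripper":0}]'; python3 - <<'E'
from h import *
plan(440.5,2.2,4,-0.512)
for n in ("side","top"):
    p=cap(n);
    for m in redblobs(p):
        v,u=np.nonzero(m);b=back(p,(u.mean(),v.mean()),14)
        if b[0]<500:print(n,lidfit(p,m,0,b[:2]))
E
```

```text
time_s: 12.78
eef_pos: [442.0, 2.4, 120.9]
ee_rot: [-0.357, 0.357, -0.61, 0.61]
force: [0.8, -0.1, 0.4]
grip_width: 0.999
t 12.78 pos [442.    2.4 120.9] psi -0.512 F [ 0.8 -0.1  0.4] grip 0.999 dp [  1.  116.9  -1.3] roll 0.0 -3.141 dth1 0.27 j6 0.25
side (array([446.44023114,  10.58642771]), np.float64(0.6518805833864993), np.float64(1.8492714561426935))
```

```bash
python3 -m crank '[{"dp":[1,40,-0.6],"roll":0,"gripper":0},{"dp":[1,75,-0.6],"roll":0,"gripper":0},{"dp":[1,100,-0.6],"roll":0,"gripper":0},{"dp":[1,114,-0.6],"roll":0,"gripper":0},{"dp":[1,118,-0.6],"roll":0,"gripper":0},{"dp":[1,118,-0.6],"roll":0,"gripper":0},{"dp":[1,118,-0.6],"roll":0,"gripper":0}]'; python3 - <<'E'
from h import *
plan(440.5,2.2,4,-0.512)
E
```

```text
time_s: 13.47
eef_pos: [440.7, 1.7, 3.4]
ee_rot: [-0.357, 0.357, -0.61, 0.611]
force: [0.1, 0.5, 1.0]
grip_width: 1.003
t 13.47 pos [440.7   1.7   3.4] psi -0.512 F [0.1 0.5 1. ] grip 1.003 dp [-0.3 -0.6 -0.4] roll 0.0 -3.141 dth1 0.27 j6 0.25
```

```bash
python3 -m crank '[{"dp":[0,0,0],"roll":0,"gripper":255},{"dp":[0,0,0],"roll":0,"gripper":255},{"dp":[0,0,0],"roll":0,"gripper":255},{"dp":[0,0,0],"roll":0,"gripper":255},{"dp":[0,0,0],"roll":0,"gripper":255}]' 50; python3 -m crank '[{"dp":[0,-20,0],"roll":0,"gripper":255},{"dp":[0,-55,0],"roll":0,"gripper":255},{"dp":[0,-95,0],"roll":0,"gripper":255},{"dp":[0,-135,0],"roll":0,"gripper":255},{"dp":[0,-172,0],"roll":0,"gripper":255},{"dp":[0,-172,0],"roll":0,"gripper":255},{"dp":[0,-172,0],"roll":0,"gripper":255},{"dp":[0,-172,0],"roll":0,"gripper":255}]'; python3 - <<'E'
from h import *
plan(627,-45.5,176,0.945)
E
```

```text
time_s: 13.88
eef_pos: [440.8, 1.7, 4.1]
ee_rot: [-0.358, 0.357, -0.61, 0.611]
force: [-2.3, 0.4, 11.0]
grip_width: 0.754
time_s: 14.55
eef_pos: [439.5, 1.9, 174.2]
ee_rot: [0.357, -0.357, 0.61, -0.61]
force: [-0.6, 0.4, -1.2]
grip_width: 0.752
t 14.55 pos [439.5   1.9 174.2] psi -0.512 F [-0.6  0.4 -1.2] grip 0.752 dp [-50.5  -1.9 186.7] roll 1.685 -1.457 dth1 0.19 j6 0.25
```

```bash
python3 -m crank '[{"dp":[-10,-1,30],"roll":-0.12,"gripper":255},{"dp":[-18,-2,60],"roll":-0.24,"gripper":255},{"dp":[-26,-2,90],"roll":-0.36,"gripper":255},{"dp":[-34,-2,120],"roll":-0.48,"gripper":255},{"dp":[-42,-2,150],"roll":-0.6,"gripper":255},{"dp":[-48,-2,175],"roll":-0.72,"gripper":255},{"dp":[-50.5,-2,186.7],"roll":-0.84,"gripper":255},{"dp":[-50.5,-2,186.7],"roll":-0.96,"gripper":255},{"dp":[-50.5,-2,186.7],"roll":-1.08,"gripper":255},{"dp":[-50.5,-2,186.7],"roll":-1.2,"gripper":255}]';python3 -m crank '[{"dp":[0,0,0],"roll":-0.12,"gripper":255},{"dp":[0,0,0],"roll":-0.257,"gripper":255},{"dp":[0,0,0],"roll":-0.257,"gripper":255},{"dp":[0,0,0],"roll":-0.257,"gripper":255},{"dp":[0,0,0],"roll":-0.257,"gripper":255}]' ; python3 - <<'E'
from h import *
plan(627,-46,146,0.945); hand(4.1)
E
```

```text
time_s: 15.38
eef_pos: [627.0, -45.6, 174.1]
ee_rot: [-0.64, 0.64, -0.302, 0.299]
force: [0.2, 0.1, -0.9]
grip_width: 0.752
time_s: 15.8
eef_pos: [627.2, -45.6, 175.7]
ee_rot: [-0.672, 0.672, -0.219, 0.218]
force: [-0.6, 0.5, -1.1]
grip_width: 0.754
t 15.8 pos [627.2 -45.6 175.7] psi 0.942 F [-0.6  0.5 -1.1] grip 0.754 dp [ 0.1 29.7 -0.4] roll 3.138 -0.003 dth1 0.19 j6 -1.2
lid [597.8 -32.1] area 1.96 yaw 1.439737715300868 bbox (334, 192, 78, 35) exp [353.2 190. ] [393.  227.8] offset from tcp [-29.5  13.5]
```

```bash
python3 -m crank '[{"dp":[0,8,-0.2],"roll":0,"gripper":255},{"dp":[0,16,-0.2],"roll":0,"gripper":255},{"dp":[0,24,-0.2],"roll":0,"gripper":255},{"dp":[0,29,-0.2],"roll":0,"gripper":255},{"dp":[0,29,-0.2],"roll":0,"gripper":255},{"dp":[0,29,-0.2],"roll":0,"gripper":255},{"dp":[0,29,-0.2],"roll":0,"gripper":255}]';python3 - <<'E'
from h import *
plan(627,-46,125,0.945); hand(4.1)
p=cap("side");save(p,"s6");c=p["color"][160:290,310:470];cv2.imwrite("pics/s6.png",cv2.resize(c,None,fx=4,fy=4,interpolation=2)[...,::-1])
E
```

```text
time_s: 16.43
eef_pos: [627.6, -45.9, 148.0]
ee_rot: [0.673, -0.673, 0.218, -0.218]
force: [-0.1, 0.7, -0.6]
grip_width: 0.755
t 16.43 pos [627.6 -45.9 148. ] psi 0.945 F [-0.1  0.7 -0.6] grip 0.755 dp [-0.4 23.  -0.5] roll 3.141 -0.0 dth1 0.19 j6 -1.2
lid [606.7 -18.7] area 2.09 yaw 0.7695907079210905 bbox (334, 193, 77, 45) exp [352.9 196.7] [391.5 233.5] offset from tcp [-20.9  27.2]
```

View pics/s6.png

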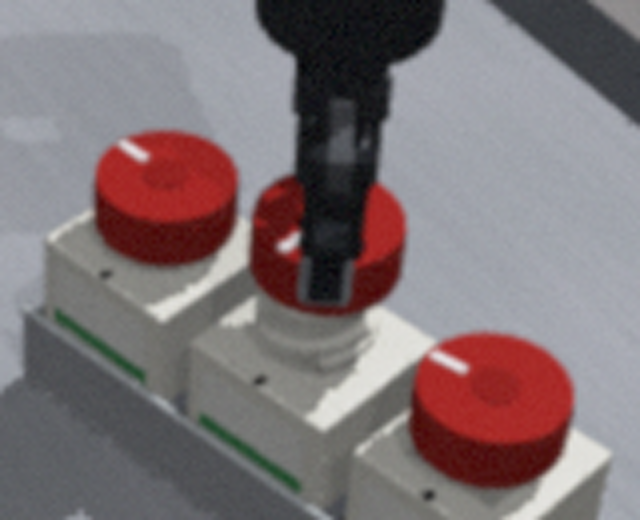

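The picture shows the left lid seated just like the closed one. Lid B hangs over the middle neck, spanning u 250–406 and v 178–313 in the crop. I'll compare that with the model.

```bash
python3 - <<'E'
from h import *
p=cap("side");z=143.9
def ext(x,y):
    e=np.array([proj(p,q) for q in np.r_[circ(x,y,z,33),circ(x,y,z+28,33)]]);return np.array([e[:,0].min(),e[:,0].max(),e[:,1].min(),e[:,1].max()])
t=np.array([250/4,406/4,178/4,313/4])+[310,310,160,160]
print(t,ext(625.2,-46.6).round(1),least_squares(lambda q:ext(*q)-t,[625,-46],diff_step=1e-4).x)
E
```

```text
[372.5  411.5  204.5  238.25] [370.3 409.8 202.1 239.5] [627.42877192 -49.24605972]
```

```bash
python3 -m crank '[{"dp":[-1.8,2,0.5],"roll":0,"gripper":255},{"dp":[-1.8,6,0.5],"roll":0,"gripper":255},{"dp":[-1.8,10,0.5],"roll":0,"gripper":255},{"dp":[-1.8,14,0.5],"roll":0,"gripper":255},{"dp":[-1.8,18,0.5],"roll":0,"gripper":255},{"dp":[-1.8,22,0.5],"roll":0,"gripper":255},{"dp":[-1.8,22,0.5],"roll":0,"gripper":255},{"dp":[-1.8,22,0.5],"roll":0,"gripper":255}]';python3 - <<'E'
from h import *
plan(627,-46,119,0.945); print(ctrl.sense()["wrist_torque"])
E
```

```text
time_s: 17.25
eef_pos: [626.2, -44.4, 125.4]
ee_rot: [-0.673, 0.673, -0.218, 0.218]
force: [-0.1, 0.3, -0.3]
grip_width: 0.753
t 17.25 pos [626.2 -44.4 125.4] psi 0.945 F [-0.1  0.3 -0.3] grip 0.753 dp [ 1.7  6.4 -0.8] roll 3.142 -0.0 dth1 0.18 j6 -1.2
[-2.34752766e-02  3.89262972e-05  1.17493046e-02]
```

No contact at 121.3 mm, so I'll lower onto the thread.

```bash
python3 -m crank '[{"dp":[0,2,0],"roll":0,"gripper":255},{"dp":[0,4,0],"roll":0,"gripper":255},{"dp":[0,4.5,0],"roll":0,"gripper":255},{"dp":[0,4.5,0],"roll":0,"gripper":255},{"dp":[0,4.5,0],"roll":0,"gripper":255}]';python3 -m crank '[{"dp":[0,1,0],"roll":0,"gripper":255},{"dp":[0,2,0],"roll":0,"gripper":255},{"dp":[0,2.3,0],"roll":0,"gripper":255},{"dp":[0,2.3,0],"roll":0,"gripper":255}]'
```

```text
time_s: 17.67
eef_pos: [626.2, -44.4, 121.2]
ee_rot: [-0.673, 0.673, -0.218, 0.218]
force: [-0.5, 0.3, -0.1]
grip_width: 0.754
time_s: 18.0
eef_pos: [626.5, -44.4, 119.8]
ee_rot: [0.673, -0.673, 0.217, -0.218]
force: [-1.4, 0.9, 5.4]
grip_width: 0.758
```

Same resting height (115.7 mm) and force as the first lid. Turning.

```bash
python3 -m crank '[{"dp":[0,0.5,0],"roll":0.1,"gripper":255},{"dp":[0,1,0],"roll":0.2,"gripper":255},{"dp":[0,1.5,0],"roll":0.3,"gripper":255},{"dp":[0,2,0],"roll":0.4,"gripper":255},{"dp":[0,2.5,0],"roll":0.5,"gripper":255},{"dp":[0,2.9,0],"roll":0.6,"gripper":255},{"dp":[0,2.9,0],"roll":0.6,"gripper":255},{"dp":[0,2.9,0],"roll":0.6,"gripper":255}]'
```

```text
time_s: 18.67
eef_pos: [626.9, -44.6, 116.9]
ee_rot: [0.579, -0.579, 0.405, -0.407]
force: [-0.2, -0.3, 5.7]
grip_width: 0.748
```

```bash
python3 -m crank '[{"dp":[0,0.5,0],"roll":0.1,"gripper":255},{"dp":[0,1,0],"roll":0.2,"gripper":255},{"dp":[0,1.5,0],"roll":0.3,"gripper":255},{"dp":[0,2,0],"roll":0.4,"gripper":255},{"dp":[0,2.5,0],"roll":0.5,"gripper":255},{"dp":[0,2.9,0],"roll":0.6,"gripper":255},{"dp":[0,2.9,0],"roll":0.7,"gripper":255},{"dp":[0,2.9,0],"roll":0.8,"gripper":255},{"dp":[0,2.9,0],"roll":0.8,"gripper":255},{"dp":[0,2.9,0],"roll":0.8,"gripper":255}]';python3 -m crank '[{"dp":[0,0.3,0],"roll":0.1,"gripper":255},{"dp":[0,0.5,0],"roll":0.2,"gripper":255},{"dp":[0,0.5,0],"roll":0.2,"gripper":255},{"dp":[0,0.5,0],"roll":0.2,"gripper":255}]'
```

```text
time_s: 19.5
eef_pos: [626.7, -44.5, 113.9]
ee_rot: [-0.376, 0.375, -0.599, 0.6]
force: [-0.4, 0.5, 6.3]
grip_width: 0.755
time_s: 19.83
eef_pos: [627.0, -44.6, 113.8]
ee_rot: [-0.314, 0.313, -0.633, 0.634]
force: [1.4, -0.3, 7.4]
grip_width: 0.748
```

```bash
python3 -m crank '[{"dp":[0,-0.5,0],"roll":0,"gripper":0},{"dp":[0,-0.5,0],"roll":0,"gripper":0},{"dp":[0,-0.5,0],"roll":0,"gripper":0},{"dp":[0,-0.5,0],"roll":0,"gripper":0},{"dp":[0,-10,0],"roll":0,"gripper":0},{"dp":[0,-40,0],"roll":0,"gripper":0},{"dp":[0,-80,0],"roll":0,"gripper":0},{"dp":[0,-100,0],"roll":0,"gripper":0},{"dp":[0,-100,0],"roll":0,"gripper":0},{"dp":[0,-100,0],"roll":0,"gripper":0}]'; python3 - <<'E'
from h import *
p=cap("side");c=p["color"].astype(int)
# split lids: fit silhouettes via top-face bright red
for n,g in (("left",(602,47)),("mid",(625.5,-45.5)),("right",(652,-137))):
    print(n,proj(p,[*g,138]).round(1))
cv2.imwrite("pics/s7.png",cv2.resize(p["color"][160:300,310:470],None,fx=4,fy=4,interpolation=2)[...,::-1])
E
```

```text
time_s: 20.67
eef_pos: [626.5, -44.4, 214.1]
ee_rot: [-0.313, 0.312, -0.634, 0.635]
force: [0.6, -0.5, 0.2]
grip_width: 0.999
left [349.8 203.6]
mid [388.8 228.6]
right [432.8 255.2]
```

View pics/s7.png

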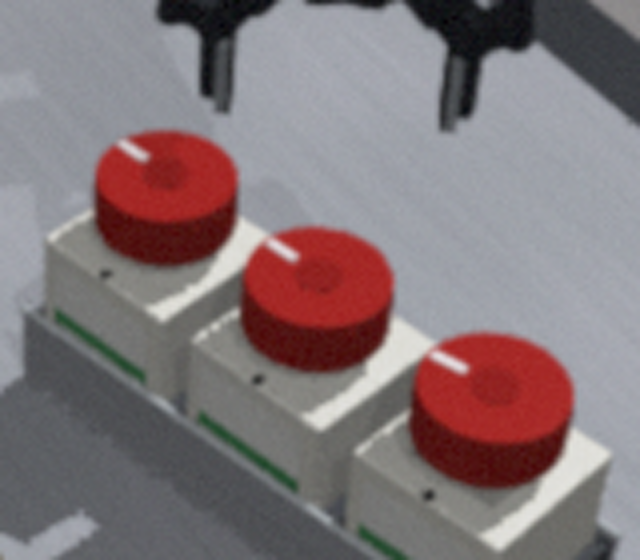

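All three lids stand at the same height and level, and the gripper is clear. Handing in.

```bash
python3 -c "
from rig import ctrl
print(ctrl.finish_job(), ctrl.sense()['time_s'])"
```

```text
the job is handed in; nothing more can be done
the job is handed in; nothing more can be done
```

Both lids are screwed home and the job is handed in at about 21 s of the 72 s. No verdict was reported, so success rests on my own checks.

- **Lids:** The lid by the pepper mill went on the left jar and the other on the middle jar. Each fitted on its first try. Each first touched the thread at about 115.6 mm, sank with steady light force (about 6 N) as it turned, and stopped at about 109.6 mm after about 92° clockwise.
- **Last picture:** All three lids stand level at matching height, with the two new pointers close to the closed jar's. The gripper is open and about 100 mm above them.
- **Bystanders:** The closed jar looks unchanged. I didn't re-measure the shaker, bottle or mill at the end. The arm never went near them.

**What failed or disagreed:**
- **First grasp:** It failed because the fingertips stood about 20 mm higher relative to the reported tool position than described. The fingers closed on top of the first lid and pressed with up to about 39 N, just under the 40 N limit for the arm or gripper body. The lid didn't move, and I gripped lower the second time.
- **Tightness:** I felt no clear rise in torque at the end of either turn. I judged both lids tight from their height, the stop in sinking and the pointer angle.

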